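Settle the rocking lens mount on its foot

TASK

The larger round lens mount has been left lying on its round rim, where it rocks at the slightest touch. Take hold of it so that it stops, and stand it on the middle of the low, bare aluminium plate that lies on the table, with its milled flat side down, so that it stays there without rocking; set it down rather than drop it, and leave the smaller mount, which already stands on its flat, where it is.

Things in the scene. Friction and masses are not known exactly. Their poses are not given: they have to be found in the camera images.
- lens_mount_center (a point): Centre of the larger grey lens mount, a disc 64 mm across, 34 mm thick along y, with parallel faces. A 41 mm wide flat cuts its rim 24.5 mm from the centre; z points away from the flat: up once settled. Its off-centre brass block makes it rock about a rest lean of z 59 deg off vertical, flat towards the robot. Let go on a level surface leaning under 30 deg, it drops on to the flat. About 0.15 kg.
- base_plate_top (a point): Centre of the top face of the bare aluminium base plate, a fixed rectangular plate 130 mm (x) by 110 mm (y), 6 mm thick, lying on the table; z points up.
- small_mount_center (a point): Centre of the smaller grey round lens mount, 44 mm across and 24 mm thick (along its y axis), of the same shape; it already stands on its flat (centre 17 mm above the table, z up), loose. Not to be moved.

How it is judged (in metres and radians):
At the end, for the whole second after the job is handed in: The larger mount stands still on the base plate, flat side down (its upright axis within about 10 degrees of vertical), its centre within 30 mm of the plate's centre, seen from above (angle between lens_mount_center's own z axis and vertical below 0.17 rad and z of lens_mount_center in the frame of base_plate_top between 0.022 and 0.0275 m and horizontal distance between lens_mount_center and base_plate_top below 0.03 m and angular speed of lens_mount below 0.1 rad/s and linear speed of lens_mount below 0.02 m/s); the robot touches nothing.
It fails at once if the smaller mount is moved by more than 20 mm or tipped (distance of small_mount_center from where it was at the start of the episode above 0.02 m or angle between small_mount_center's own z axis and vertical above 0.5 rad).
It fails at once if the larger mount is dropped or thrown (it moves faster than 0.6 m/s while no finger touches it) (linear speed of lens_mount above 0.6 m/s and contact force between lens_mount and the fingers below 0.05 N).
It also fails if it takes over 38 s, if anything falls off the work surface, if the arm or the gripper's body presses on something with over 40 N, if the wrist force passes 120 N, or if a joint passes its speed limit or range.

ROBOT

A 7-joint arm with a two-finger parallel gripper is mounted at the origin on a cart in front of the work surface, level with it; the furniture and walls round the work are solid. World frame = base frame: x ahead of the robot, y to its left, z up, the work surface at z = 0. Lengths are in m, angles in degrees, forces in N, time in s.
With the tool pointing down it reaches from about 0.4 to 0.85 m from the base axis. Payload 10.4 kg.
Tool frame: the origin (TCP) lies at the very end of the fingers, on their centre line; the grasp point (between the pads) lies 19 mm behind it; z points along the fingers, y is the line along which they close (so a half turn about z gives the same grasp; the last joint's range is limited). The gripper opens to 85 mm and grips with 20 to 120 N. Pads are 22 mm wide; open, the fingers measure 114 mm over their backs; the gripper's body (76 mm by 85 mm) begins 54 mm behind the grasp point. The pads swing forward as they close: fully open they stand 13 mm farther back than shut.
Start: joints at [-69.362, 19.034, -3.707, 83.658, 1.238, 77.344, -5.071], TCP at [0.233, 0.58, 0.231] pointing down, gripper open.
Joint ranges: [-148.97, 148.97], [-28.65, 121.19], [-84.17, 76.75], [9.2, 138.47], [-72.65, 252.65], [3.7, 117.97], [-149.18, 149.18]. Speed limits (degrees/s): [127.2, 127.2, 159.86, 159.86, 180, 180, 180].

INTERFACE

Orientations are given as a 3x3 rotation matrix whose columns are the frame's x, y, z axes.
In Python, from plant import monitor, optics, arm gives the robot as it stands.
- The arm moves only by the tool arm_command, never from a script. Its argument "rows" is one flat list of numbers, 5 for each row, row after row: the shift along the tool's x, y, z in cm, then the turn about the tool's z in rad, then the opening in per cent of the stroke, from 0 (shut) to 100 (fully open). A call has 1 to 10 rows; each row shifts and turns the commanded pose from where the row before left it, along the tool's axes as they then stand; what a row does not reach is not made up. A row lasts 1/12 s, in which the tool goes at most 41.7 mm and 7.16 degrees, less where a joint would pass 70% of its speed; a pose out of reach is approached as far as the arm can. A call with a gripper value outside its range is refused whole. The fingers move at their own pace and stop on an object; "newtons" is the grip in N (left out, the last holds). Time passes only in rows, so rows that do not move let the fingers close. It gives the time, the measured TCP pose, the force, the opening and the grip force at its end, in the units of the state.
- monitor.read_state(): the state, without advancing time (a new reading comes with each control period).
- optics.read_camera(name): name is "scene" or "top"; returns a dict with "color" (480x640x3 uint8, red, green, blue), "range_z" (480x640 float32, m along the optical axis (not along the pixel's ray), 0 where there is no reading), "mtx" (3x3 intrinsics, pixels), "eye" and "attitude" of the camera in the world. Camera axes: x right, y down, z forward; pixel columns grow to the right and rows downward; lengths in m; the calibration is good to about 2 mm. A picture is of the moment at which its call begins.
- arm.close_job(): hands the job in; it is judged then, once.
The state is a dict: "time_s": time; "q": joint angles; "joint_vel": joint speeds; "effort": joint torques, N m; "ee_pos": TCP position; "tool_rot": TCP orientation; "force": force on the tool from outside, world axes, zero at the start; "torque": the same for the moment, N m; "width": finger opening in m; "gripper_force": force on a finger pad.
Only numpy, scipy, OpenCV 4.12 (cv2) and the standard library are available. Lean on these libraries where they do the work, as an engineer would, in place of code of your own. Each camera call takes 0.05 s, during which the arm holds its last target. There are 200 camera calls.

## Working session

There is one attempt and no reset: what is moved stays moved. The work goes in short steps, Python scripts to look and compute and a tool call to move; the robot and the scene stay as the last step left them, time stands still between calls to the robot, and variables do not carry over. Pictures are saved under pics/ and viewed, at most 10 in all, crops included, and the job is handed in when it is done.

Besides the shell and the picture viewer there is one more tool, called after "Request:" as name(argument=value, ...) on one line, values as JSON. arm_command: Moves the arm, as the interface text tells. Its arguments: {"type":"object","properties":{"rows":{"type":"array"},"newtons":{"type":"number"}},"required":["rows"]}

```bash
mkdir -p pics
cat > h.py <<'E'
import numpy as np,cv2
from plant import monitor,optics,arm
def grab(n,f):
    c=optics.read_camera(n); cv2.imwrite('pics/'+f,c['color'][:,:,::-1]); np.savez('pics/'+f+'.npz',**c); return c
def pts(c):
    v,u=np.mgrid[:480,:640]; z=c['range_z']; K=np.array(c['mtx'])
    p=np.stack([(u-K[0,2])/K[0,0]*z,(v-K[1,2])/K[1,1]*z,z],-1)
    return p@np.array(c['attitude']).T+np.array(c['eye'])
E
python3 - <<'E'
from h import *
s=monitor.read_state(); print(s['time_s'],s['ee_pos'],s['tool_rot'],s['width'])
for n in('scene','top'):
    c=grab(n,n+'1.png'); print(n,c['eye'],c['attitude'],c['mtx'])
E
```

```text
0.0 [0.2333129  0.57940802 0.23051454] [[-9.27628242e-01  3.73504512e-01 -4.73761275e-04]
 [ 3.73504807e-01  9.27627262e-01 -1.34985019e-03]
 [-6.47012630e-05 -1.42911127e-03 -9.99998977e-01]] 0.08533078618068471
scene [ 0.04229415 -0.67663167  0.47104024] [[ 7.50826627e-01 -3.14722529e-01  5.80697087e-01]
 [-6.60499185e-01 -3.58363158e-01  6.59785324e-01]
 [ 4.51136257e-04 -8.78934342e-01 -4.76942575e-01]] [[516.23740592   0.         312.15856788]
 [  0.         516.23740592 241.89229272]
 [  0.           0.           1.        ]]
top [ 0.4612967  -0.1013363   0.98210842] [[ 0.00207129 -0.99669607  0.08119512]
 [-0.99950495 -0.00461247 -0.03112205]
 [ 0.03139373 -0.08109047 -0.99621221]] [[498.43181864   0.         319.80415122]
 [  0.         498.43181864 240.47243449]
 [  0.           0.           1.        ]]
```

View pics/scene1.png

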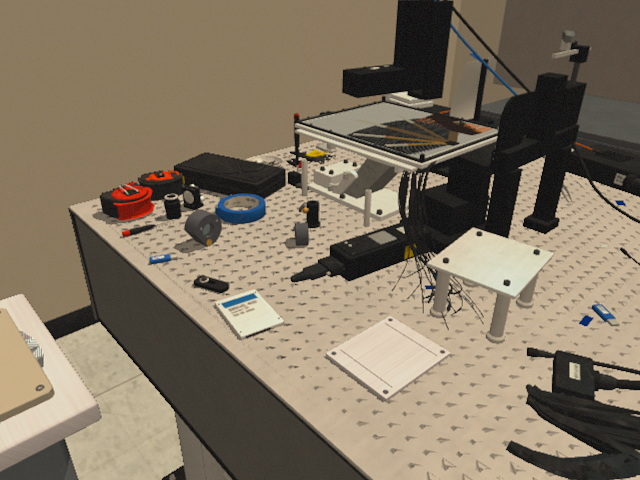

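View pics/top1.png

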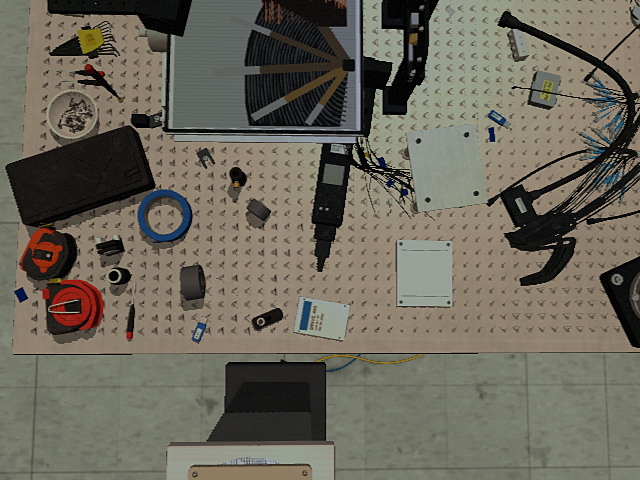

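The scene view shows the larger mount at (203,227) with its brass block at (210,242), and the smaller one at (301,234). The bare low plate is at (388,355), and the raised plate at (495,260) is a different object. In the top view the mount is at (192,283), the small one at (258,211) and the low plate at (425,273).

Run:
```python
from h import *
for n,rois in(('top',{'big':(165,220,250,315),'small':(240,280,190,232),'plate':(385,465,228,318)}),('scene',{'big':(180,225,200,255)})):
    c=dict(np.load(f'pics/{n}1.png.npz')); P=pts(c)
    for k,(a,b,t,d) in rois.items():
        p=P[t:d,a:b].reshape(-1,3); col=c['color'][t:d,a:b].reshape(-1,3).astype(int)
        if k=='plate':
            g=(col.min(1)>150)&(np.ptp(col,axis=1)<25)&(p[:,2]>0.003)
        else: g=(p[:,2]>0.012)
        q=p[g].astype(np.float32); print(n,k,g.sum(),'z',np.percentile(q[:,2],[2,50,98]).round(4),'x',np.percentile(q[:,0],[1,99]).round(4),'y',np.percentile(q[:,1],[1,99]).round(4))
        h=q[q[:,2]>q[:,2].max()-0.02] if k!='plate' else q
        print('  rect',cv2.minAreaRect(np.ascontiguousarray(h[:,:2])*1000))
c=cv2.imread('pics/scene1.png')[190:265,165:325]; cv2.imwrite('pics/crop1.png',cv2.resize(c,None,fx=5,fy=5,interpolation=2))
```

```text
top big 780 z [0.0182 0.0588 0.0673] x [0.4276 0.4897] y [-0.1013  0.1263]
  rect ((461.2967224121094, -101.3363037109375), (0.0, 0.0), 0.0)
top small 306 z [0.0186 0.0362 0.9821] x [0.4613 0.6181] y [-0.1013  0.009 ]
  rect ((461.2967224121094, -101.3363037109375), (0.0, 0.0), 0.0)
top plate 1883 z [0.0035 0.0066 0.0102] x [0.415  0.5409] y [-0.391  -0.2852]
  rect ((478.8358154296875, -246.75868225097656), (290.8053894042969, 127.66429901123047), 89.93588256835938)
scene big 1117 z [0.0133 0.0378 0.0646] x [0.4264 0.5595] y [0.0851 0.2674]
  rect ((42.294151306152344, -676.6317138671875), (0.0, 0.0), 0.0)
```

View pics/crop1.png

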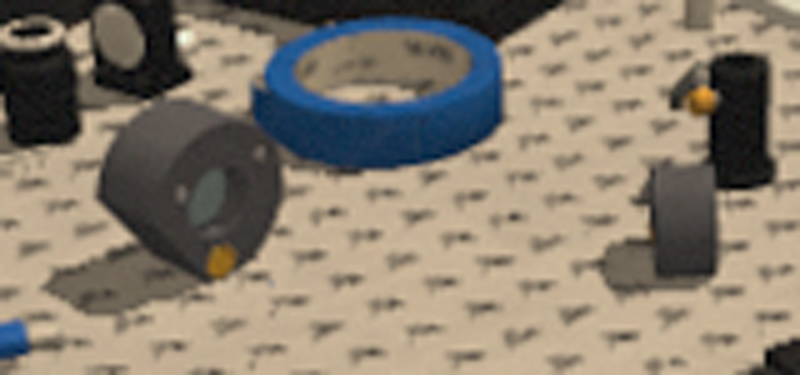

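The crop shows the larger mount's face with its lens in the middle. The flat faces lower left towards the robot, and the brass block sits low near the flat's corner.

```bash
cat >> h.py <<'E'
def blob(c,box,zlo,zhi):
    P=pts(c);a,b,t,d=box; p=P[t:d,a:b].reshape(-1,3); g=(p[:,2]>zlo)&(p[:,2]<zhi)&(c['range_z'][t:d,a:b].ravel()>0.1)
    m=g.reshape(d-t,b-a).astype(np.uint8); n,l,s,_=cv2.connectedComponentsWithStats(m); k=1+np.argmax(s[1:,4])
    return p[(l==k).ravel()].astype(np.float32)
E
python3 - <<'E'
from h import *
T=dict(np.load('pics/top1.png.npz'));S=dict(np.load('pics/scene1.png.npz'))
def rep(n,q):
    print(n,len(q),np.percentile(q,[2,50,98],axis=0).round(4).tolist(),cv2.minAreaRect(np.ascontiguousarray(q[:,:2])*1000))
rep('big top',blob(T,(165,220,250,315),.02,.1)); rep('big crest',blob(T,(165,220,250,315),.05,.1))
rep('small',blob(T,(240,280,190,232),.015,.06))
rep('small crest',blob(T,(240,280,190,232),.03,.06))
rep('big scene',blob(S,(180,225,200,255),.015,.1))
P=pts(T); q=P[228:318,385:465].reshape(-1,3); col=T['color'][228:318,385:465]
m=((col.min(2)>170)).astype(np.uint8); m=cv2.morphologyEx(m,cv2.MORPH_CLOSE,np.ones((5,5)));m=cv2.morphologyEx(m,cv2.MORPH_OPEN,np.ones((9,9)))
v,u=np.nonzero(m);r=cv2.minAreaRect(np.c_[u+385,v+228].astype(np.float32));print(r)
K=T['mtx'];
def cast(uv,h):
    d=T['attitude']@np.linalg.solve(K,[*uv,1]);return T['eye']+d*(h-T['eye'][2])/d[2]
print(cast(r[0],.006)); print([cast(k,.006).round(4).tolist() for k in cv2.boxPoints(r)])
E
```

```text
big top 727 [[0.4294, 0.088, 0.0241], [0.4591, 0.1051, 0.0591], [0.4889, 0.1254, 0.0661]] ((458.8505859375, 108.10896301269531), (63.45357131958008, 34.890098571777344), 9.19706916809082)
big crest 564 [[0.4334, 0.0893, 0.0507], [0.4573, 0.1071, 0.0609], [0.4849, 0.1252, 0.0664]] ((458.63153076171875, 108.0735092163086), (56.30704116821289, 34.890098571777344), 9.19706916809082)
small 292 [[0.5811, -0.0318, 0.0198], [0.5978, -0.0131, 0.0361], [0.6159, 0.0079, 0.0414]] ((599.5525512695312, -11.56196403503418), (43.183998107910156, 24.267141342163086), 54.5880126953125)
small crest 237 [[0.5835, -0.0284, 0.0305], [0.5992, -0.0128, 0.037], [0.6158, 0.0064, 0.0415]] ((599.3637084960938, -11.827634811401367), (37.47343444824219, 24.267141342163086), 54.588016510009766)
big scene 892 [[0.4293, 0.0874, 0.0162], [0.4546, 0.0968, 0.0448], [0.4898, 0.1207, 0.0645]] ((459.4930419921875, 108.06575775146484), (63.924259185791016, 37.96847152709961), 8.535472869873047)
((0.0, 0.0), (0.0, 0.0), 0.0)
[1.02138197 0.51036567 0.006     ]
[[1.0214, 0.5104, 0.006], [1.0214, 0.5104, 0.006], [1.0214, 0.5104, 0.006], [1.0214, 0.5104, 0.006]]
```

Request:
arm_command(rows=[0,0,0,-0.109,100,0,0,0,-0.109,100,0,0,0,-0.109,100,0,0,0,-0.109,100,0,0,0,-0.107,100,-1,-3.34,0,0,100,-1,-3.34,0,0,100,-1,-3.34,0,0,100,-1,-3.34,0,0,100,-1,-3.34,0,0,100])

```text
time_s: 0.93
ee_pos: [0.3098, 0.4211, 0.231]
tool_rot: [[-0.987, -0.159, -0.0], [-0.159, 0.987, -0.0], [0.0, -0.0, -1.0]]
force: [1.3, -0.5, 0.2]
width: 0.0851
gripper_force: 0.0
```

Request:
arm_command(rows=[-1,-3.34,0,0,100,-1,-3.34,0,0,100,-1,-3.34,0,0,100,-1,-3.34,0,0,100,-1,-3.34,0,0,100,-1,-3.34,0,0,100,-1,-3.34,0,0,100,-1,-3.34,0,0,100,-1,-3.34,0,0,100,-1,-3.34,0,0,100])

```text
time_s: 1.77
ee_pos: [0.4617, 0.1074, 0.2312]
tool_rot: [[-0.987, -0.16, -0.0], [-0.16, 0.987, 0.0], [0.0, 0.0, -1.0]]
force: [0.5, 0.4, -0.1]
width: 0.0855
gripper_force: 0.0
```

```bash
cat >> h.py <<'E'
def to(target):
    s=monitor.read_state(); R=np.array(s['tool_rot']); d=R.T@(np.array(target)-s['ee_pos'])*100
    print(s['time_s'],np.round(s['ee_pos'],4),'yaw y',np.degrees(np.arctan2(R[1,1],R[0,1])).round(2),'tilt',R[:,2].round(3),'dcm',d.round(2),'F',np.round(s['force'],1),'w',s['width'],'g',s['gripper_force'])
E
python3 - <<'E'
from h import *
to([.459,.108,.11])
c=grab('scene','s2.png');q=blob(c,(180,225,200,255),.015,.1)
print(np.percentile(q,[2,50,98],axis=0).round(4).tolist(),cv2.minAreaRect(np.ascontiguousarray(q[:,:2])*1000))
E
```

```text
1.7667 [0.4617 0.1074 0.2312] yaw y 99.18 tilt [-0.  0. -1.] dcm [ 0.25  0.1  12.12] F [ 0.5  0.4 -0.1] w 0.08551780685903079 g 0.0
[[0.4269, 0.0865, 0.0165], [0.4528, 0.0962, 0.0445], [0.4874, 0.1204, 0.0641]] ((458.0274658203125, 105.58361053466797), (64.56787872314453, 37.52830505371094), 7.025408744812012)
```

Request:
arm_command(rows=[0.35,0,3,0,100,0,0,3,0,100,0,0,3,0,100,0,0,3,0,100,0,0,3,0,100,0,0,3,0,100,0,0,2,0,100,0,0,1,0,100,0,0,0.5,0,100,0,0,0,0,100])

```text
time_s: 2.65
ee_pos: [0.4577, 0.1086, 0.0159]
tool_rot: [[-0.987, -0.16, -0.001], [-0.16, 0.987, -0.0], [0.001, -0.0, -1.0]]
force: [-0.5, -0.2, 0.8]
width: 0.0858
gripper_force: 0.0
```

Run:
```python
from h import *
to([.458,.107,.016])
grab('scene','s3.png')
cv2.imwrite('pics/crop3.png',cv2.resize(cv2.imread('pics/s3.png')[130:280,130:330],None,fx=3.5,fy=3.5,interpolation=2))
```

```text
2.65 [0.4577 0.1086 0.0159] yaw y 99.18 tilt [-0.001 -0.    -1.   ] dcm [-0.   -0.16 -0.01] F [-0.5 -0.2  0.8] w 0.08579652762219588 g 0.0
```

View pics/crop3.png

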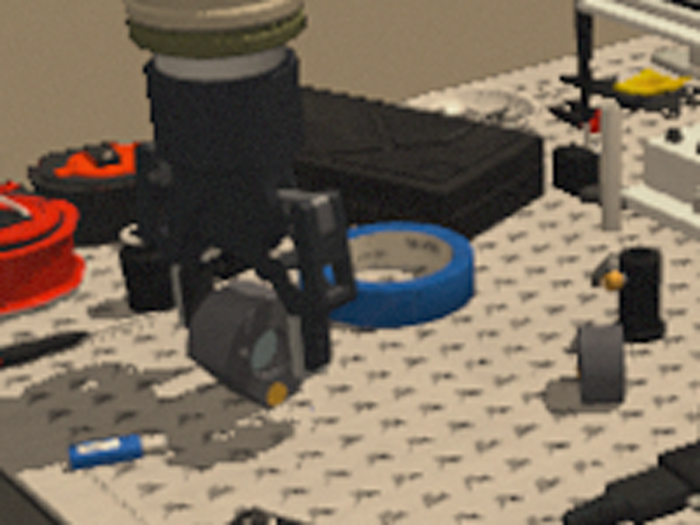

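The crop shows the open fingers straddling the mount's two faces, with the near finger at about (315,330) and the brass block low at (277,392), clear of the pads. I'm closing gently.

Request:
arm_command(rows=[0,0,0,0,60,0,0,0,0,45,0,0,0,0,40,0,0,0,0,30,0,0,0,0,20,0,0,0,0,20,0,0,0,0,20,0,0,0,0,20], newtons=30)

```text
time_s: 3.37
ee_pos: [0.4584, 0.1088, 0.0168]
tool_rot: [[-0.987, -0.16, 0.001], [-0.16, 0.987, 0.001], [-0.001, 0.0, -1.0]]
force: [-1.9, -0.4, 5.6]
width: 0.0335
gripper_force: 35.1
```

Request:
arm_command(rows=[0,0,-1,0,20,0,0,-2,0,20,0,0,-3,0,20,0,0,-3,0,20,0,0,-2,0,20,0,0,-1,0,20,0,0,0,0,20])

```text
time_s: 3.95
ee_pos: [0.4591, 0.109, 0.1385]
tool_rot: [[-0.987, -0.159, 0.003], [-0.159, 0.987, 0.002], [-0.004, 0.001, -1.0]]
force: [0.3, -0.4, -1.2]
width: 0.0337
gripper_force: 34.4
```

Run:
```python
from h import *
to([.500,-.334,.05])
T=dict(np.load('pics/top1.png.npz'))
q=blob(T,(400,495,115,225),.05,.3); print(np.percentile(q,[1,50,99],axis=0).round(3).tolist())
q=blob(T,(385,465,230,318),.0045,.012); print(np.percentile(q,[1,50,99],axis=0).round(3).tolist(),cv2.minAreaRect(np.ascontiguousarray(q[:,:2])*1000))
grab('scene','s4.png')
cv2.imwrite('pics/crop4.png',cv2.resize(cv2.imread('pics/s4.png')[80:230,130:330],None,fx=3.5,fy=3.5,interpolation=2))
```

```text
3.95 [0.4591 0.109  0.1385] yaw y 99.17 tilt [ 0.003  0.002 -1.   ] dcm [  3.05 -44.39   8.79] F [ 0.3 -0.4 -1.2] w 0.033692702577416175 g 34.37929093837738
[[0.594, -0.427, 0.088], [0.668, -0.359, 0.092], [0.745, -0.292, 0.096]]
[[0.415, -0.39, 0.005], [0.478, -0.337, 0.007], [0.542, -0.283, 0.01]] ((477.768310546875, -336.13336181640625), (109.83219146728516, 131.42308044433594), 88.69764709472656)
```

View pics/crop4.png

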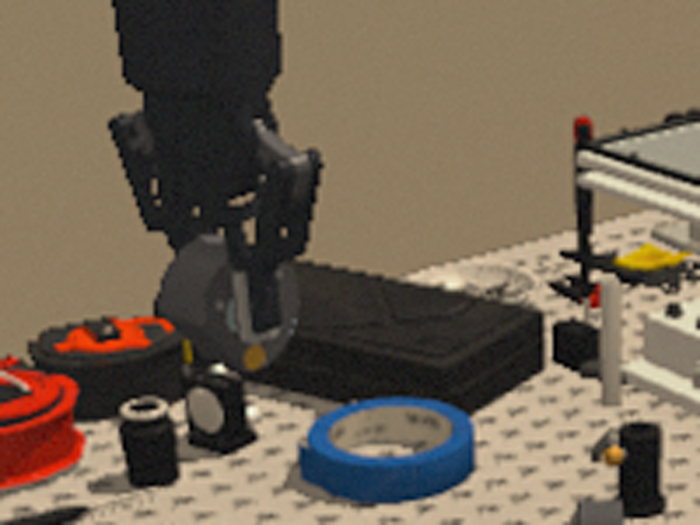

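Request:
arm_command(rows=[0.15,-1,0,0,20,0.15,-2,0,0,20,0.15,-3,0,0,20,0.15,-3.6,0,0,20,0.15,-3.6,0,0,20,0.15,-3.6,0,0,20,0.15,-3.6,0,0,20,0.15,-3.6,0,0,20])

```text
time_s: 4.67
ee_pos: [0.4829, -0.1328, 0.1346]
tool_rot: [[-0.987, -0.159, -0.003], [-0.159, 0.987, -0.0], [0.003, 0.0, -1.0]]
force: [0.7, 0.2, -0.8]
width: 0.0338
gripper_force: 34.4
```

Request:
arm_command(rows=[0.15,-3.6,0,0,20,0.15,-3.6,0,0,20,0.15,-3.6,0,0,20,0.15,-3.6,0,0,20,0.15,-3,0,0,20,0.15,-2,0,0,20,0.15,-0.8,0,0,20,0,0,0,0,20])

```text
time_s: 5.33
ee_pos: [0.5041, -0.3338, 0.1345]
tool_rot: [[-0.988, -0.156, -0.003], [-0.156, 0.988, -0.001], [0.003, -0.0, -1.0]]
force: [-0.1, 0.0, -0.5]
width: 0.0337
gripper_force: 34.4
```

Run:
```python
from h import *
to([.507,-.331,.0235])
c=grab('scene','s5.png')
cv2.imwrite('pics/crop5.png',cv2.resize(c['color'][220:400,290:490,::-1],None,fx=3.3,fy=3.3,interpolation=2))
```

```text
5.3333 [ 0.5041 -0.3338  0.1345] yaw y 98.96 tilt [-0.003 -0.001 -1.   ] dcm [-0.37  0.23 11.1 ] F [-0.1  0.  -0.5] w 0.03367251869017699 g 34.379446506500244
```

View pics/crop5.png

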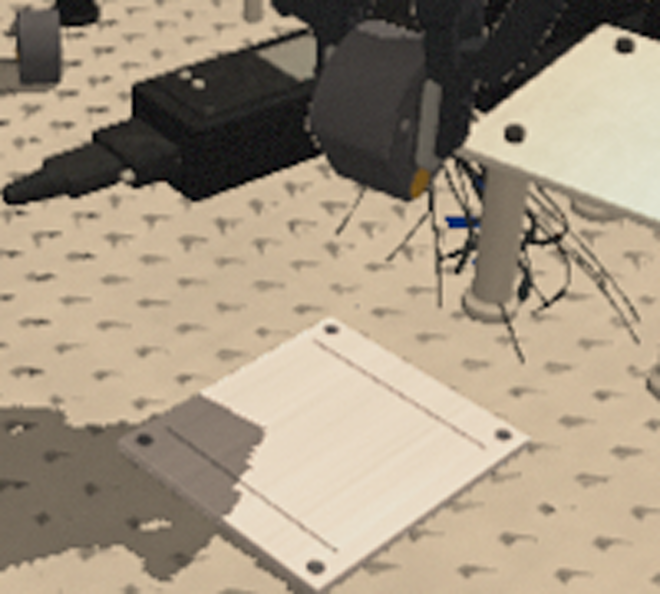

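Request:
arm_command(rows=[-0.15,0.1,1,0,20,-0.15,0.1,2,0,20,0,0,2.5,0,20,0,0,2.5,0,20,0,0,1.5,0,20,0,0,0.8,0,20,0,0,0.5,0,20,0,0,0.3,0,20,0,0,0,0,20], newtons=20)

```text
time_s: 6.13
ee_pos: [0.5093, -0.3284, 0.0254]
tool_rot: [[-0.987, -0.16, 0.0], [-0.16, 0.987, 0.0], [-0.0, 0.0, -1.0]]
force: [0.3, -0.4, -1.4]
width: 0.0339
gripper_force: 34.3
```

Request:
arm_command(rows=[0,0,0.1,0,20,0,0,0.1,0,20,0,0,0,0,20])

```text
time_s: 6.38
ee_pos: [0.5093, -0.329, 0.0238]
tool_rot: [[-0.987, -0.16, 0.001], [-0.16, 0.987, -0.0], [-0.001, -0.0, -1.0]]
force: [1.3, -0.5, -1.3]
width: 0.0344
gripper_force: 34.3
```

Request:
arm_command(rows=[0,0,0.1,0,20,0,0,0.1,0,20,0,0,0,0,20])

```text
time_s: 6.63
ee_pos: [0.5094, -0.3291, 0.0229]
tool_rot: [[-0.987, -0.159, 0.001], [-0.159, 0.987, 0.0], [-0.001, 0.0, -1.0]]
force: [-5.2, 3.4, 13.6]
width: 0.0335
gripper_force: 36.2
```

Request:
arm_command(rows=[0,0,0.1,0,20,0,0,0.1,0,20,0,0,0,0,20])

```text
time_s: 6.88
ee_pos: [0.5098, -0.3292, 0.0225]
tool_rot: [[-0.987, -0.159, 0.002], [-0.159, 0.987, 0.001], [-0.003, 0.001, -1.0]]
force: [-8.8, 8.3, 30.1]
width: 0.0335
gripper_force: 38.3
```

Request:
arm_command(rows=[0.2,0,0,0,20,0.2,0,0,0,20,0.2,0,0,0,20,0.2,0,0,0,20,0,0,0,0,20])

```text
time_s: 7.3
ee_pos: [0.5057, -0.3305, 0.0227]
tool_rot: [[-0.987, -0.161, 0.009], [-0.161, 0.987, -0.002], [-0.009, -0.003, -1.0]]
force: [6.6, 2.8, 15.5]
width: 0.033
gripper_force: 36.3
```

Run:
```python
from h import *
to([.478,-.336,.0165])
c=grab('scene','s6.png')
cv2.imwrite('pics/crop6.png',cv2.resize(c['color'][260:400,320:480,::-1],None,fx=4,fy=4,interpolation=2))
```

```text
7.3 [ 0.5057 -0.3305  0.0227] yaw y 99.25 tilt [ 0.009 -0.002 -1.   ] dcm [ 2.83 -0.09  0.59] F [ 6.6  2.8 15.5] w 0.032952708571397975 g 36.27777457237244
```

View pics/crop6.png

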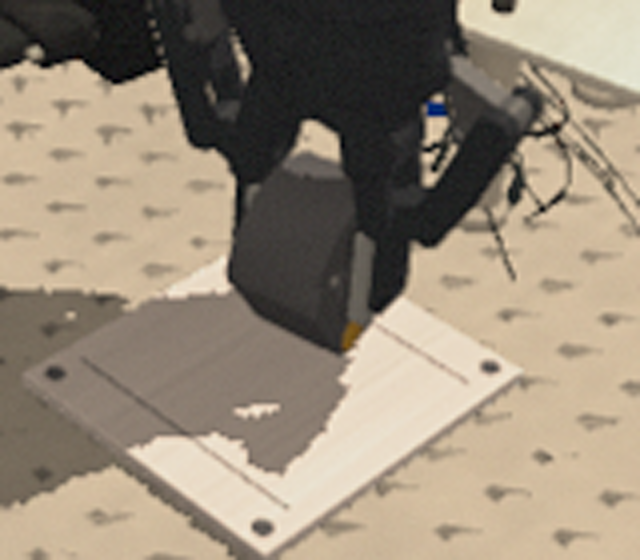

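Request:
arm_command(rows=[0.2,0,0.05,0,20,0.2,0,0.05,0,20,0.2,0,0.05,0,20,0.2,0,0.05,0,20])

```text
time_s: 7.68
ee_pos: [0.5, -0.3318, 0.0218]
tool_rot: [[-0.987, -0.162, 0.013], [-0.162, 0.987, -0.003], [-0.012, -0.005, -1.0]]
force: [10.4, 4.0, 22.9]
width: 0.0338
gripper_force: 37.0
```

Request:
arm_command(rows=[0.2,0,0.05,0,20,0.2,0,0.05,0,20,0.2,0,0.05,0,20,0,0,0,0,20])

```text
time_s: 8.02
ee_pos: [0.493, -0.3329, 0.0199]
tool_rot: [[-0.987, -0.161, 0.011], [-0.161, 0.987, -0.002], [-0.011, -0.004, -1.0]]
force: [8.4, 3.9, 19.7]
width: 0.0335
gripper_force: 36.9
```

Run:
```python
from h import *
to([.478,-.336,.0165])
c=grab('scene','s7.png')
cv2.imwrite('pics/crop7.png',cv2.resize(c['color'][260:400,320:480,::-1],None,fx=4,fy=4,interpolation=2))
```

```text
8.0167 [ 0.493  -0.3329  0.0199] yaw y 99.28 tilt [ 0.011 -0.002 -1.   ] dcm [ 1.53 -0.06  0.32] F [ 8.4  3.9 19.7] w 0.03351894154249298 g 36.90227508544922
```

View pics/crop7.png

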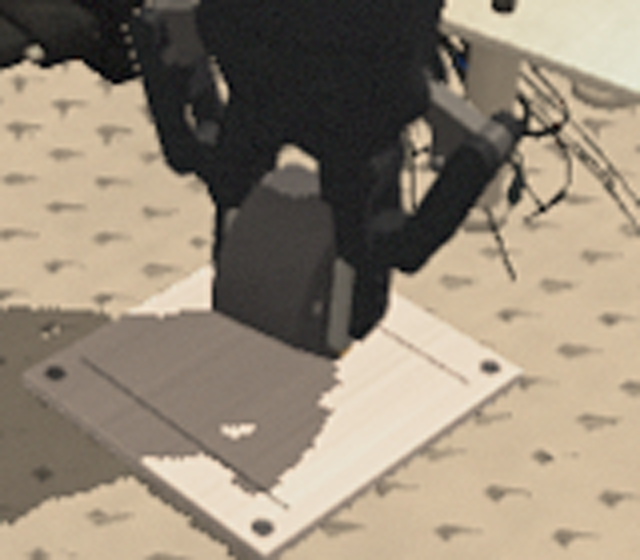

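The mount is rolling with the tool: in the crop the flat's edge is on the plate near (330,355) and the flat is nearly level. I'll keep going along the arc.

Request:
arm_command(rows=[0.2,0,0.05,0,20,0.2,0,0.1,0,20,0.2,0,0.1,0,20,0.2,0,0.1,0,20])

```text
time_s: 8.4
ee_pos: [0.4846, -0.3343, 0.016]
tool_rot: [[-0.987, -0.161, 0.01], [-0.161, 0.987, -0.002], [-0.009, -0.004, -1.0]]
force: [6.7, 2.7, 17.6]
width: 0.0335
gripper_force: 36.6
```

Request:
arm_command(rows=[0.2,0,0.1,0,20,0.2,0,0.1,0,20,0.2,0,0.1,0,20,0,0,0.05,0,20])

```text
time_s: 8.73
ee_pos: [0.4777, -0.3354, 0.012]
tool_rot: [[-0.987, -0.16, 0.009], [-0.16, 0.987, -0.002], [-0.008, -0.004, -1.0]]
force: [3.1, 3.8, 21.9]
width: 0.0337
gripper_force: 35.3
```

Run:
```python
from h import *
to([.478,-.336,.0135])
c=grab('scene','s8.png')
cv2.imwrite('pics/crop8.png',cv2.resize(c['color'][260:400,320:480,::-1],None,fx=4,fy=4,interpolation=2))
```

```text
8.7333 [ 0.4777 -0.3354  0.012 ] yaw y 99.23 tilt [ 0.009 -0.002 -1.   ] dcm [-0.02 -0.06 -0.15] F [ 3.1  3.8 21.9] w 0.03371116074534988 g 35.34002959728241
```

View pics/crop8.png

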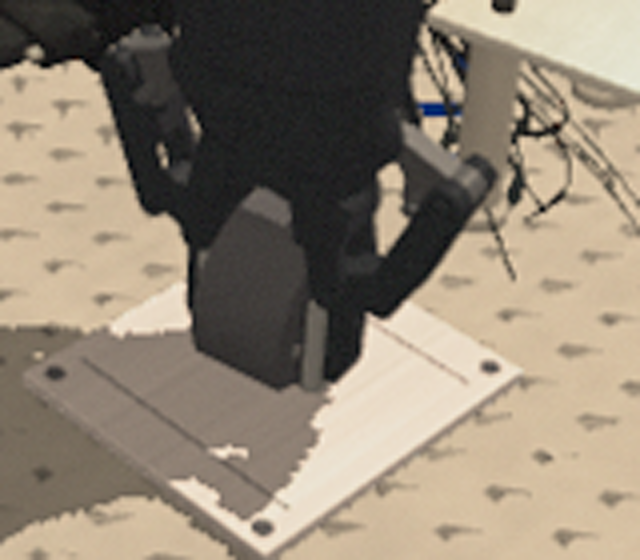

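The mount's lower edge, (197,350) to (285,390), now lies along the plate, and the tool height matches a flat-down stance. I'll relieve the press and open.

Request:
arm_command(rows=[0,0,-0.1,0,20,0,0,-0.1,0,20,0,0,0,0,42,0,0,0,0,44,0,0,0,0,48,0,0,0,0,60,0,0,0,0,80,0,0,0,0,100,0,0,0,0,100,0,0,0,0,100])

```text
time_s: 9.62
ee_pos: [0.4733, -0.3346, 0.0107]
tool_rot: [[-0.987, -0.16, -0.0], [-0.16, 0.987, 0.0], [0.0, 0.0, -1.0]]
force: [0.6, 0.7, -0.3]
width: 0.0852
gripper_force: 0.0
```

Request:
arm_command(rows=[0,0,-0.5,0,100,0,0,-1,0,100,0,0,-2,0,100,0,0,-3,0,100,0,0,-3,0,100,0,0,-3,0,100,0,0,-2,0,100,0,0,-1,0,100,0,0,0,0,100,0,0,0,0,100])

```text
time_s: 10.45
ee_pos: [0.4733, -0.3344, 0.1655]
tool_rot: [[-0.987, -0.16, 0.0], [-0.16, 0.987, 0.0], [-0.0, 0.0, -1.0]]
force: [-0.3, 0.4, -0.9]
width: 0.0855
gripper_force: 0.0
```

Run:
```python
from h import *
to([.478,-.336,.0135])
c=grab('scene','s9.png')
cv2.imwrite('pics/crop9.png',cv2.resize(c['color'][260:400,320:480,::-1],None,fx=4,fy=4,interpolation=2))
q=blob(c,(330,440,280,400),.013,.1); print(np.percentile(q,[1,50,99],axis=0).round(4).tolist(),cv2.minAreaRect(np.ascontiguousarray(q[:,:2])*1000))
```

```text
10.45 [ 0.4733 -0.3344  0.1655] yaw y 99.19 tilt [ 0.  0. -1.] dcm [-0.43 -0.23 15.2 ] F [-0.3  0.4 -0.9] w 0.08550942811238585 g 0.0
[[0.4402, -0.3564, 0.0142], [0.4581, -0.3453, 0.0464], [0.5024, -0.3206, 0.0636]] ((472.5687255859375, -335.8336181640625), (65.83795928955078, 35.565773010253906), 8.153054237365723)
```

View pics/crop9.png

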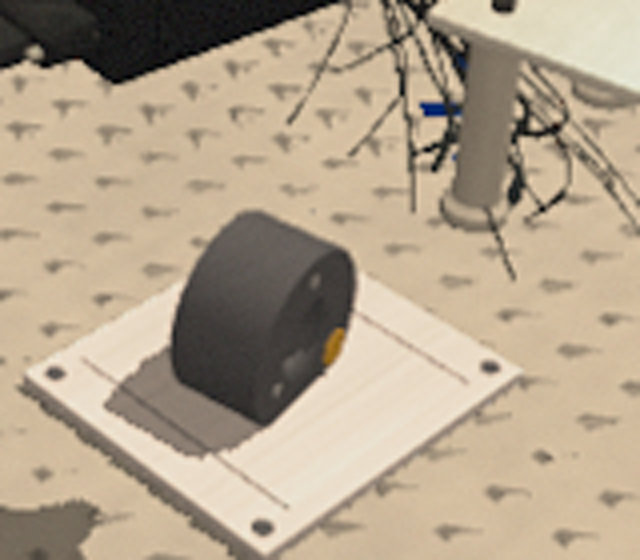

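The mount stands flat-down in the crop, its flat edge on the plate from (265,425) to (330,365) with the brass block up at (333,347). Its top is at 63 mm and it sits about 5 mm from the plate's centre, with the gripper clear. I'm handing in.

```bash
python3 -c "
from plant import arm
print(arm.close_job())"
```

```text
the job is handed in; nothing more can be done
None
```

The larger mount stands flat-side down on the base plate, about 5 mm from its centre by the last camera view; the smaller mount was not touched, and the job was handed in at about 10.5 s (no verdict was returned).

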